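Photograph the egg tray: slide it onto the board, half-press, then shoot

TASK

Half a dozen eggs are to be photographed for sale: slide the egg tray over the bevelled edge and up onto the flat serving board, to its middle, without lifting it or losing an egg. Then take the picture with the camera on its tripod: press the shutter button to its halfway stop and keep it there for about a second while it focuses, press it fully down, and let it come back up. Do not take a picture before the tray is in place, leave the camera standing where it is, and do not knock the other things about.

Things in the scene. Friction and masses are not known exactly. Their poses are not given: they have to be found in the camera images.
- board: Flat wooden serving board lying fixed on the counter, 300 mm along its x, 220 mm along its y, 10 mm thick, with a short tongue (70 x 55 mm) on its -x end. Origin: centre of its underside, at counter height; z up. Both long edges (at y = -110 and y = +110 mm) are bevelled: the top slopes from counter height at the very edge to 10 mm over 28 mm. The tray starts on the counter on its -y side.
- tray_center (a point): White smooth plastic egg tray that slides easily, an open box 152 mm (its x) by 104 mm (its y) and 34 mm high, walls 3 mm, divided 3 by 2 into six square pockets; mass with eggs about 0.45 kg. This point: centre of the tray, 17 mm above its underside; z up. It starts flat on the counter, its y axis roughly along the board's y axis. The eggs stand up to 25 mm above its rim.
- egg1_center (a point): Brown hen's egg, 44 mm thick and 55 mm high, standing loose and upright in a pocket of the tray, at x = -50, y = -25 mm in the tray's axes. This point: 26 mm above its lower end, near its centre (about 29 mm above the tray's underside).
- egg2_center (a point): Brown hen's egg, 44 mm thick and 55 mm high, standing loose and upright in a pocket of the tray, at x = +0, y = -25 mm in the tray's axes. This point: 26 mm above its lower end, near its centre (about 29 mm above the tray's underside).
- egg3_center (a point): Brown hen's egg, 44 mm thick and 55 mm high, standing loose and upright in a pocket of the tray, at x = +50, y = -25 mm in the tray's axes. This point: 26 mm above its lower end, near its centre (about 29 mm above the tray's underside).
- egg4_center (a point): Brown hen's egg, 44 mm thick and 55 mm high, standing loose and upright in a pocket of the tray, at x = -50, y = +25 mm in the tray's axes. This point: 26 mm above its lower end, near its centre (about 29 mm above the tray's underside).
- egg5_center (a point): Brown hen's egg, 44 mm thick and 55 mm high, standing loose and upright in a pocket of the tray, at x = +0, y = +25 mm in the tray's axes. This point: 26 mm above its lower end, near its centre (about 29 mm above the tray's underside).
- egg6_center (a point): Brown hen's egg, 44 mm thick and 55 mm high, standing loose and upright in a pocket of the tray, at x = +50, y = +25 mm in the tray's axes. This point: 26 mm above its lower end, near its centre (about 29 mm above the tray's underside).
- camera: Black and grey camera, loose on a small three-legged table tripod, 0.85 kg. Origin: on the counter midway between the feet (87 mm out, one at +x). y: the way the lens looks (to the board), x: photographer's right, z up. Body 122 mm (x) by 36 mm (y), flat top 134 mm above the counter; viewfinder hump to 151 mm, within 19 mm of the centre line; grip at the front right carries the shutter button.
- lens_front (a point): Centre of the lens's front glass, 60 mm ahead (+y) of the camera's origin and 97 mm up; lens 60 mm in diameter.
- shutter_top (a point): Top of the shutter button, a round metal button 17 mm across standing 11 mm proud of the camera's flat top, at x = 46, y = 20 mm from the camera's origin, 145 mm above the counter when up. The point moves down with the button. Nothing within 25 mm stands as high as the button, even when it is fully down.
- shutter_half (a joint): First stage of the shutter button: 0 = up, 0.003 m = at the halfway stop. A light spring: it starts to move at about 1 N and reaches the stop at 2.5 N; there the button meets a firm stop and does not go on until pressed with about 9 N. Springs back up.
- shutter_full (a joint): Second stage of the same button, beyond the halfway stop: 0 = not pressed past halfway, 0.003 m = fully down (picture taken). Starts to move at about 9 N, fully down at about 11 N. The button's whole travel is the sum of both, 6 mm. Springs back up.
- leaning_board: Fixed bystander: wooden cutting board, 340 mm wide, 235 mm high, 18 mm thick, leaning upright beyond the serving board's +y edge as the picture's background, foot about 150 mm from the serving board's centre. Origin: centre of its lower front edge; it leans back (+y) by 0.22 rad.
- cereal_box: Fixed bystander: clear plastic cereal container with white clip-on lid, 200 x 100 mm, 206 mm high, behind the leaning board. Origin: centre of its underside.
- milk_pan_center (a point): Bystander: stainless milk pan, 140 mm across, 78 mm high, long black handle along its +y to 200 mm from its axis. This point: on its axis, half-way up.
- cup_center (a point): Bystander: yellow plastic cup, 80 mm across the rim, 85 mm high. This point: its centre.
- salt_jar_center (a point): Bystander: glass jar with steel cap, 62 mm across, 95 mm high. This point: its centre.
- coffee_can_center (a point): Bystander: aluminium coffee can, 77 mm across, 96 mm high. This point: its centre.
There are look-alikes about, which are no part of the job. What is shaped like the part that bears egg2_center but purple or yellow is not meant. Of the things that look like the camera, the larger one is meant.

How it is judged:
On the way, in this order (a step that is already met when the one before it is completed fails the run):
1. the egg tray lies flat in the middle of the serving board and the fingers are off it (x of tray_center in the frame of board between -0.035 and 0.035 m and y of tray_center in the frame of board between -0.03 and 0.03 m and height (world z) of tray_center between 0.0235 and 0.0305 m and angle between tray_center's own z axis and vertical below 0.05 rad and contact force between the fingers and tray below 0.3 N), for 0.3 s.
2. the shutter button is kept at its halfway stop (value of joint shutter_half above 0.002 m and value of joint shutter_full below 0.0012 m), for 0.6 s.
3. the shutter button is pressed fully down (value of joint shutter_full above 0.0022 m), for 0.05 s.
At the end, for the whole second after the job is handed in: Tray flat on the board (under 0.05 rad), its centre within 35 mm (board x) and 30 mm (board y) of the board's centre, all six eggs in it; shutter button up again (each stage under 0.7 mm); camera upright (under 0.05 rad), its foot and lens within 15 mm of where they were (x of tray_center in the frame of board between -0.035 and 0.035 m and y of tray_center in the frame of board between -0.03 and 0.03 m and height (world z) of tray_center between 0.0235 and 0.0305 m and angle between each of tray_center, camera's own z axis and vertical below 0.05 rad and value of joint each of shutter_half, shutter_full below 0.0007 m and distance of each of camera, lens_front from where it was at the start of the episode below 0.015 m and distance between each of egg1_center, egg2_center, egg3_center, egg4_center, egg5_center, egg6_center and tray_center below 0.075 m); the robot touches nothing.
It fails at once if a picture is taken before the tray is in place on the board (value of joint shutter_full above 0.0015 m and not (x of tray_center in the frame of board between -0.035 and 0.035 m and y of tray_center in the frame of board between -0.03 and 0.03 m and height (world z) of tray_center between 0.0235 and 0.0305 m and angle between tray_center's own z axis and vertical below 0.05 rad)).
It fails at once if an egg leaves its pocket (z of any of egg1_center, egg2_center, egg3_center, egg4_center, egg5_center, egg6_center in the frame of tray_center above 0.032 m or distance between any of egg1_center, egg2_center, egg3_center, egg4_center, egg5_center, egg6_center and tray_center above 0.085 m).
It fails at once if the tray is lifted or tipped up (centre more than 55 mm above the counter, or tilted more than 0.45 rad) (height (world z) of tray_center above 0.055 m or angle between tray_center's own z axis and vertical above 0.45 rad).
It fails at once if the camera is tipped by more than 0.25 rad or shifted by more than 40 mm (angle between camera's own z axis and vertical above 0.25 rad or distance of camera from where it was at the start of the episode above 0.04 m).
It fails at once if the milk pan, cup, salt jar or coffee can is knocked away (more than 30 mm) or tipped (distance of any of milk_pan_center, cup_center, salt_jar_center, coffee_can_center from where it was at the start of the episode above 0.03 m or angle between any of milk_pan_center, cup_center, salt_jar_center, coffee_can_center's own z axis and vertical above 0.3 rad).
It also fails if it takes over 61 s, if anything falls off the work surface, if the arm or the gripper's body presses on something with over 40 N, if the wrist force passes 120 N, or if a joint passes its speed limit or range.

ROBOT

A 6-joint arm with a two-finger parallel gripper is mounted at the origin on the work surface. World frame = base frame: x ahead of the robot, y to its left, z up, the work surface at z = 0. Lengths are in m, angles in rad, forces in N, time in s.
With the tool pointing down it reaches from about 0.35 to 0.85 m from the base axis. Payload 8.1 kg.
Tool frame: the origin (TCP) lies midway between the tips of the shut fingers; the grasp point (between the pads) lies 19 mm behind it; z points along the fingers, x is the direction in which the jaws open and shut, and the axes are right-handed (so a half turn about z gives the same grasp; the last joint's range is limited). The gripper opens to 93 mm and grips with 3 to 60 N. Pads are 15 mm wide; open, the fingers measure 128 mm over their backs; the gripper's body (75 mm by 188 mm) begins 65 mm behind the grasp point.
Start: joints at [1.116, 0.13, 1.488, -0, 1.523, -0.085], TCP at [0.217, 0.559, 0.219] pointing down, gripper open.
Joint ranges: [-2.96, 2.96], [-0.89, 2.26], [0.02, 2.5], [-1.34, 4.48], [0, 2.73], [-2.66, 2.66]. Speed limits (rad/s): [2.39, 2.39, 2.79, 3.14, 3.14, 3.14].

INTERFACE

Orientations are given as a rotation vector (axis times angle).
In Python, from station import r gives the robot as it stands.
- The arm moves only by the tool apply_moves, never from a script. Its argument "moves" is a list of rows, each a list of 3 entries, a list of its own where there are three numbers: the shift along the tool's x, y, z in units of 60 mm (1.0 is 60 mm), then the turn about the tool's z in units of 5 degrees (1.0 is 5 degrees), then the closure, from 0 (fully open) to 1 (shut). A call has 1 to 20 rows; each row is the pose to reach, as a shift and turn from the pose commanded when the call began, along the tool's axes at that moment; what a row does not reach only later rows make up. A row lasts 1/8 s, in which the tool goes at most 62.5 mm and 10.7 degrees, less where a joint would pass 70% of its speed; a pose out of reach is approached as far as the arm can. A call with a gripper value outside its range is refused whole. The fingers move at their own pace and stop on an object; the grip force is fixed at half the most. Time passes only in rows, so rows that repeat a pose let the fingers close. It gives the time, the measured TCP pose, the force and the opening at its end, in the units of the state.
- r.sense(): the state, without advancing time (a new reading comes with each control period).
- r.read_camera(name): name is "scene" or "top" or "wrist"; returns a dict with "img" (420x560x3 uint8, red, green, blue), "range_z" (420x560 float32, m along the optical axis (not along the pixel's ray), 0 where there is no reading), "mtx" (3x3 intrinsics, pixels), "dist_coeffs" ([k1, k2, p1, p2, k3] as OpenCV has them; the pictures are not rectified), "rvec" (rotation vector, rad) and "tvec" (3), from world to camera coordinates, as OpenCV has them. Camera axes: x right, y down, z forward; pixel columns grow to the right and rows downward; lengths in m; the calibration is good to about 2 mm. A picture is of the moment at which its call begins.
- r.close_job(): hands the job in, once; it reports no verdict.
Trained networks look in the newest picture that a camera, given by its name, has taken for a name from the list of things; names that differ only in an ending like _2 or _b are one class to them, and where a whole thing is asked for, a point or a joint stands for the part that bears it (a point fixed in the world has none). Each returns a list of dicts, best first, with "confidence" (0 to 1); they miss things now and then, are a little off and sometimes report something else, mostly with a low value. They report only what shows in the picture. A call takes as long as a camera call. They do not tell look-alikes from the thing itself.
- r.cut_out(label, camera): "pixels" (420x560 bool, what is visible of it) and "box" ([left, top, right, bottom] as shares, 0 to 1, of the picture: columns of its width, rows of its height, round what is visible of it).
- r.tip_of(label, camera): "xy" ([column, row] as shares, 0 to 1, of the picture: columns of its width, rows of its height: a listed point, or the origin of a listed thing).
The state is a dict: "t": time; "joint_pos": joint angles; "joint_vel": joint speeds; "tau": joint torques, N m; "eef_pos": TCP position; "tool_rot": TCP orientation; "ft_force": force on the tool from outside, world axes, zero at the start; "torque": the same for the moment, N m; "gripper_width": finger opening in m.
Only numpy, scipy, OpenCV 4.12 (cv2) and the standard library are available. Lean on these libraries where they do the work, as an engineer would, in place of code of your own. Each camera call takes 0.05 s, during which the arm holds its last target.

## Working session

There is one attempt and no reset: what is moved stays moved. The work goes in short steps, Python scripts to look and compute and a tool call to move; the robot and the scene stay as the last step left them, time stands still between calls to the robot, and variables do not carry over. Pictures are saved under pics/ and viewed, and the job is handed in when it is done.

Besides the shell and the picture viewer there is one more tool, called after "Emit:" by a JSON object that holds its "api" and its "payload", one argument or row to a line. apply_moves: Moves the arm, as the interface text tells. Its arguments: {"type":"object","properties":{"moves":{"type":"array","items":{"type":"array"}}},"required":["moves"]}

```bash
mkdir -p pics; ls; cat > h.py <<'E'
import numpy as np, cv2
from station import r
def cam(n,save=None):
    c=r.read_camera(n)
    if save: cv2.imwrite('pics/'+save,c['img'][:,:,::-1])
    return c
def world(c,uv,z=None):
    """uv pixels Nx2 -> world; with depth or on plane z"""
    uv=np.atleast_2d(np.array(uv,float))
    p=cv2.undistortPoints(uv.reshape(-1,1,2),c['mtx'],np.array(c['dist_coeffs'],float)).reshape(-1,2)
    R=cv2.Rodrigues(np.array(c['rvec'],float))[0]; t=np.array(c['tvec'],float).ravel()
    d=np.c_[p,np.ones(len(p))]
    if z is None:
        s=np.array([c['range_z'][int(round(v)),int(round(u))] for u,v in uv])
    else:
        o=-R.T@t; dw=d@R; s=(z-o[2])/dw[:,2]
    return (d*s[:,None]-t)@R
def proj(c,P):
    return cv2.projectPoints(np.array(P,float).reshape(-1,1,3),np.array(c['rvec'],float),np.array(c['tvec'],float),c['mtx'],np.array(c['dist_coeffs'],float))[0].reshape(-1,2)
E
python3 - <<'E'
from h import *
for n in ['scene','top','wrist']: cam(n,n+'0.png')
print(r.sense())
E
```

```text
pics
{'t': 0.15, 'joint_pos': array([ 1.11557107e+00,  1.30984895e-01,  1.48900848e+00, -1.93898005e-06,
        1.52301339e+00, -8.53917276e-02]), 'joint_vel': array([-9.46026647e-04, -9.69969119e-04, -3.14359922e-03, -2.95284411e-04,
        2.08303143e-05,  1.76199443e-03]), 'tau': array([ 2.82774936e-04, -5.60475290e+01, -4.92337239e+01,  7.68039166e-02,
        3.04842833e-02, -1.14672403e-04]), 'eef_pos': array([0.21665975, 0.5590507 , 0.21784143]), 'tool_rot': array([ 2.59143735e+00,  1.77472986e+00, -1.93115024e-03]), 'ft_force': array([-0.82025987, -0.22291545,  0.30253049]), 'torque': array([-0.0327846 , -0.04853539, -0.00312266]), 'gripper_width': 0.0926388308676159}
```

View pics/scene0.png

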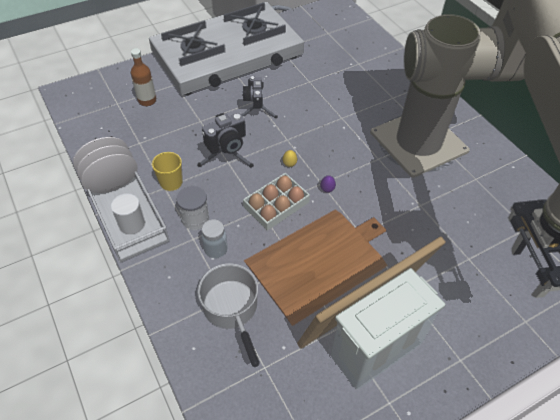

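View pics/top0.png

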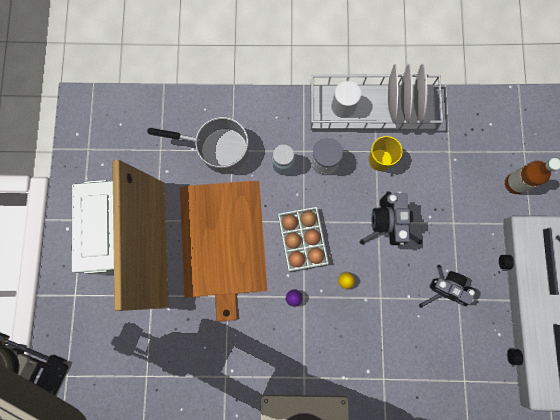

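View pics/wrist0.png

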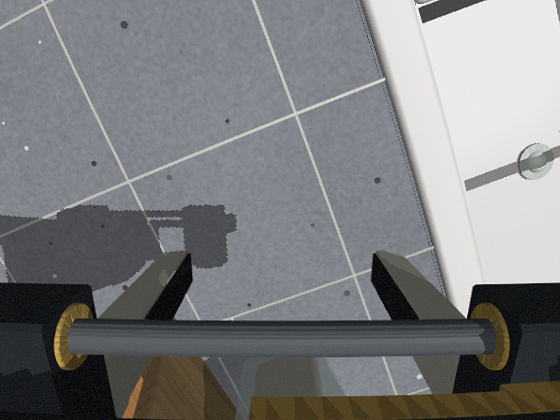

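The top view shows the board around (225,238) and the egg tray at (303,238). The larger camera is at (395,220) and the smaller look-alike at (452,287). The purple egg (293,297) and yellow egg (347,281) are decoys. I'll measure positions next.

```bash
python3 - <<'E'
from h import *
c=cam('top'); s=cam('scene')
np.set_printoptions(precision=4,suppress=True)
print('campos',-cv2.Rodrigues(c['rvec'])[0].T@np.ravel(c['tvec']))
for n,z in [('board',0),('tray_center',.017),('camera',0),('lens_front',.097),('shutter_top',.145),('milk_pan_center',.039),('cup_center',.042),('salt_jar_center',.048),('coffee_can_center',.048),('leaning_board',0),('egg1_center',.029),('egg2_center',.029),('egg6_center',.029)]:
    for cc,k in ((c,'top'),(s,'scene')):
        for d in r.tip_of(n,k)[:6]:
            uv=np.array(d['xy'])*[560,420]; print(n,k,round(d['confidence'],2),uv.round(1),world(cc,uv,z)[0])
im=c['img'][150:330,250:500]; cv2.imwrite('pics/crop1.png',cv2.resize(im,None,fx=3.2,fy=3.2,interpolation=2)[:,:,::-1])
E
```

```text
campos [0.3304 0.0628 1.2967]
board top 0.82 [221.4 236.4] [0.5061 0.2223 0.    ]
tray_center top 0.65 [301.  239.6] [0.4971 0.0083 0.017 ]
tray_center scene 0.98 [278.8 201.7] [0.4955 0.0113 0.017 ]
tray_center scene 0.71 [226.3 153.8] [ 0.5439 -0.22    0.017 ]
tray_center scene 0.46 [280.7 205.1] [0.4969 0.0241 0.017 ]
camera top 0.9 [388.4 227.3] [ 0.5349 -0.2273 -0.    ]
camera top 0.66 [439.  288.7] [ 0.3741 -0.3519  0.    ]
camera top 0.49 [392.5 197.1] [ 0.6182 -0.2412 -0.    ]
camera scene 0.64 [255.  111.1] [ 0.3758 -0.3586  0.    ]
camera scene 0.62 [228.9 154.8] [ 0.5328 -0.2274  0.    ]
lens_front top 0.74 [458.4 275.8] [ 0.4024 -0.369   0.097 ]
lens_front top 0.64 [368.5 221.9] [ 0.5329 -0.1567  0.097 ]
lens_front top 0.49 [325.8 161.9] [ 0.6879 -0.0519  0.097 ]
lens_front top 0.18 [281.3 157.6] [0.6988 0.0624 0.097 ]
lens_front scene 0.97 [233.  142.8] [ 0.5371 -0.1788  0.097 ]
lens_front scene 0.83 [243.8  93.1] [ 0.416  -0.3499  0.097 ]
shutter_top top 0.56 [391.1 198.8] [ 0.5819 -0.2037  0.145 ]
shutter_top top 0.56 [472.4 293. ] [ 0.3607 -0.3806  0.145 ]
shutter_top
[... 1263 characters left out ...]
[282.6 184.9] [ 0.4619 -0.0277  0.029 ]
egg2_center top 0.74 [345.8 282.8] [ 0.3847 -0.1064  0.029 ]
egg2_center top 0.7 [294.1 299.5] [0.3408 0.0267 0.029 ]
egg2_center top 0.46 [313.6 239.9] [ 0.495  -0.0243  0.029 ]
egg2_center scene 0.56 [270.3 188.5] [ 0.4982 -0.0327  0.029 ]
egg2_center scene 0.47 [326.8 188.3] [0.3597 0.0423 0.029 ]
egg2_center scene 0.2 [314.9 259.3] [0.5106 0.2248 0.029 ]
egg2_center scene 0.2 [213.9 238.5] [0.7067 0.0445 0.029 ]
egg6_center top 0.49 [288.9 221.4] [0.5439 0.0408 0.029 ]
egg6_center scene 0.73 [268.4 211.4] [0.541  0.0349 0.029 ]
egg6_center scene 0.58 [316.8 257.8] [0.504  0.2233 0.029 ]
egg6_center scene 0.32 [171.6 170. ] [ 0.7118 -0.2269  0.029 ]
```

View pics/crop1.png

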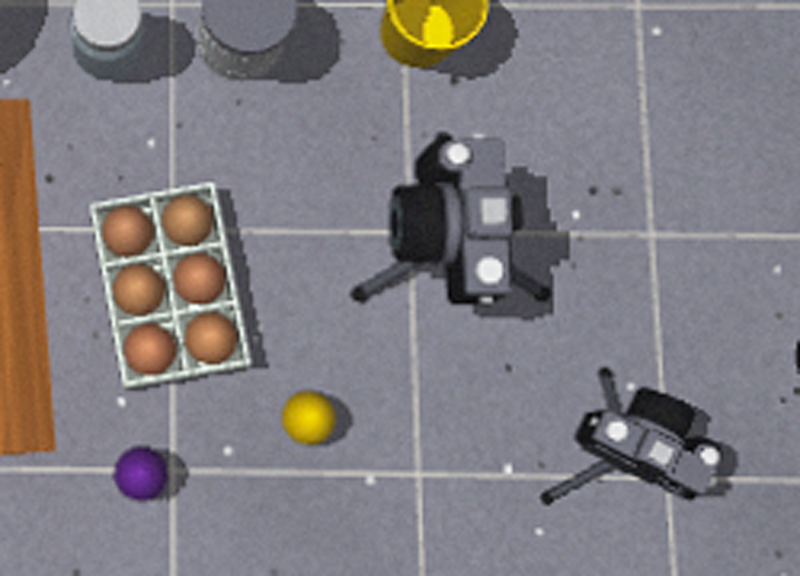

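Crop: the large camera's lens points at the tray. Its shutter is the bright round button on the grip at crop (457,153), full picture about (393,198). The dial at crop (490,270) is not it. I'll use the depth image for exact yaws and positions.

```bash
python3 - <<'E'
from h import *
np.set_printoptions(precision=4,suppress=True)
c=cam('top')
vv,uu=np.mgrid[0:420,0:560]; P=world(c,np.c_[uu.ravel(),vv.ravel()]).reshape(420,560,3)
img=c['img'].astype(int)
def rect(m,nm):
    q=P[m]; 
    rr=cv2.minAreaRect(q[:,:2].astype(np.float32)); print(nm,len(q),rr,'z',np.percentile(q[:,2],[5,50,95]))
def at(p,rad=25,z=None): pass
for d in r.cut_out('board','top')[:2]:
    m=d['pixels']&(c['range_z']>0); print(d['confidence']); rect(m,'board')
    mm=m&(abs(P[...,2]-.010)<.004); 
    k=cv2.morphologyEx(mm.astype(np.uint8),cv2.MORPH_OPEN,np.ones((31,31))); rect((k>0)&m,'board top')
X,Y,Z=P[...,0],P[...,1],P[...,2]
m=(abs(X-.497)<.11)&(abs(Y-.0)<.09)&(Z>.02)&(Z<.045)&(img.min(2)>110); rect(m,'tray rim')
m=(abs(X-.497)<.11)&(abs(Y-.0)<.09)&(Z>.015); rect(m,'tray all')
# camera top
b=img.min(2)>200
m=b&(abs(X-.58)<.02)&(abs(Y+.205)<.03)&(Z>.138); print('button',m.sum(),P[m].mean(0), np.median(P[m],0))
m=(abs(X-.54)<.12)&(abs(Y+.21)<.08)&(abs(Z-.134)<.004); rect(m,'camtop')
m=(abs(X-.54)<.12)&(abs(Y+.21)<.08)&(Z>.147); rect(m,'hump')
print(world(c,[[392.8,197.8]],.145))
u=[(91,204),(213,184),(249,364),(126,388)]
q=world(c,np.array(u)/3.2+[250,150],.034);print(q,q.mean(0))
R=cv2.Rodrigues(r.sense()['tool_rot'])[0];print(R)
E
```

```text
0.8
board 9345 ((0.46907567977905273, 0.21620455384254456), (0.36817651987075806, 0.22164206206798553), 5.315149307250977) z [0.0021 0.0095 0.014 ]Traceback (most recent call last):
  File "<stdin>", line 13, in <module>
  File "<stdin>", line 8, in rect
    return _quantile_unchecked(
        a, q, axis, out, overwrite_input, method, keepdims, weights)
    return _ureduce(a,
                    func=_quantile_ureduce_func,
    ...<5 lines>...
                    overwrite_input=overwrite_input,
                    method=method)
    r = func(a, **kwargs)
    result = _quantile(arr,
                       quantiles=q,
    ...<2 lines>...
                       out=out,
                       weights=wgt)
    slices_having_nans = np.isnan(arr[-1, ...])
                                  ~~~^^^^^^^^^
IndexError: index -1 is out of bounds for axis 0 with size 0
```

```bash
python3 - <<'E'
from h import *
np.set_printoptions(precision=4,suppress=True)
c=cam('top')
vv,uu=np.mgrid[0:420,0:560]; P=world(c,np.c_[uu.ravel(),vv.ravel()]).reshape(420,560,3)
img=c['img'].astype(int)
def rect(m,nm):
    q=P[m]
    if len(q)<3: print(nm,'none'); return
    rr=cv2.minAreaRect(q[:,:2].astype(np.float32)); print(nm,len(q),np.round(rr[0]+rr[1]+(rr[2],),4),'z',np.percentile(q[:,2],[5,50,95]))
X,Y,Z=P[...,0],P[...,1],P[...,2]
ob=r.cut_out('board','top')[0]['pixels']
k=cv2.morphologyEx(ob.astype(np.uint8),cv2.MORPH_OPEN,np.ones((41,41)))>0
rect(ob,'all');rect(k,'body')
hsv=cv2.cvtColor(c['img'],cv2.COLOR_RGB2HSV)
w=(hsv[...,1]>90)&(hsv[...,0]<20)&(uu>175)&(uu<280)&(vv>170)&(vv<310)
w=cv2.morphologyEx(w.astype(np.uint8),cv2.MORPH_OPEN,np.ones((41,41)))>0
rect(w,'hsv body')
m=(abs(X-.497)<.11)&(abs(Y-.0)<.09)&(Z>.02)&(Z<.045)&(img.min(2)>120); rect(m,'tray rim')
for d in r.cut_out('tray_center','top')[:2]: print(d['confidence']); rect(d['pixels'],'traycut')
b=img.min(2)>200
m=b&(abs(X-.58)<.025)&(abs(Y+.205)<.03)&(Z>.13); print('button',m.sum(), np.median(P[m],0), uu[m].mean(),vv[m].mean())
m=(abs(X-.54)<.12)&(abs(Y+.21)<.08)&(abs(Z-.134)<.004); rect(m,'camtop')
m=(abs(X-.54)<.12)&(abs(Y+.21)<.08)&(Z>.147); rect(m,'hump')
print(world(c,[[392.8,197.8]],.145))
u=[(91,204),(213,184),(249,364),(126,388)]
q=world(c,np.array(u)/3.2+[250,150],.034);print(q,q.mean(0))
R=cv2.Rodrigues(r.sense()['tool_rot'])[0];print(R)
E
```

```text
all 9669 [0.4703 0.2048 0.3734 0.2521 6.1886] z [0.0016 0.0094 0.0142]
body 8887 [0.4876 0.2025 0.3369 0.2517 4.8413] z [0.0021 0.0094 0.0142]
hsv body 8860 [0.4889 0.202  0.3373 0.2534 4.3542] z [0.002  0.0094 0.0142]
tray rim 468 [ 0.4998  0.0056  0.1527  0.1042 10.8056] z [0.0235 0.0315 0.0373]
0.72
traycut 1281 [0.4568 0.0023 0.2487 0.1291 1.8535] z [-0.0004  0.0217  0.038 ]
0.64
traycut 7342 [0.4906 0.2799 0.3433 0.4163 3.0897] z [0.0215 0.1499 0.2284]
button 27 [ 0.5846 -0.2082  0.1433] 392.74074074074076 197.59259259259258
camtop 425 [ 0.5402 -0.2065  0.1188  0.0799  0.4035] z [0.1306 0.1337 0.1369]
hump 172 [ 0.5559 -0.23    0.0699  0.0407  8.5506] z [0.1473 0.1495 0.1531]
[[ 0.5843 -0.2079  0.145 ]]
[[ 0.5633  0.0688  0.034 ]
 [ 0.581  -0.0323  0.034 ]
 [ 0.4326 -0.0603  0.034 ]
 [ 0.4122  0.0392  0.034 ]] [0.4973 0.0038 0.034 ]
[[ 0.3615  0.9324  0.    ]
 [ 0.9324 -0.3615 -0.    ]
 [-0.      0.     -1.    ]]
```

```bash
python3 - <<'E'
from h import *
c=cam('top'); im=c['img'].copy()
def ov(cx,cy,yaw,pts,col):
    a=np.radians(yaw); p=np.array(pts,float); 
    w=np.c_[cx+p[:,0]*np.cos(a)-p[:,1]*np.sin(a),cy+p[:,0]*np.sin(a)+p[:,1]*np.cos(a),p[:,2]]
    return proj(c,w),col
S=5;x0,y0=170,165
big=cv2.resize(im[y0:y0+160,x0:x0+160],None,fx=S-1.3,fy=S-1.3,interpolation=cv2.INTER_CUBIC)[:,:,::-1].copy();S=3.7
def dr(o):
    q,col=o; cv2.polylines(big,[np.int32(((q-[x0,y0]+.5)*S).round())],True,col,1)
B=(.504,.2194,4.5)
dr(ov(*B,[(-.15,-.11,0),(.15,-.11,0),(.15,.11,0),(-.15,.11,0)],(0,255,0)))
dr(ov(*B,[(-.15,-.082,.01),(.15,-.082,.01),(.15,.082,.01),(-.15,.082,.01)],(255,255,0)))
dr(ov(.4985,.0047,10.8,[(-.076,-.052,.034),(.076,-.052,.034),(.076,.052,.034),(-.076,.052,.034)],(0,0,255)))
cv2.imwrite('pics/ov1.png',big)
E
```

```text
(no output)
```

View pics/ov1.png

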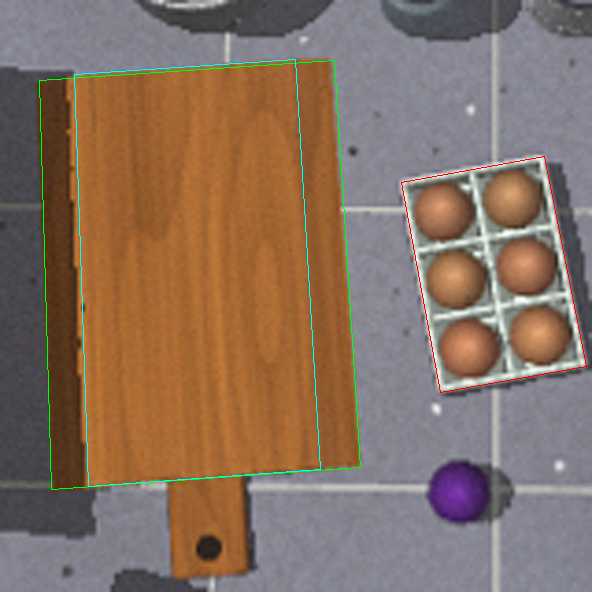

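Overlay: the green and cyan board outlines and the red tray outline fit closely. Board is about (0.504, 0.219) with yaw 4.4°, tray about (0.4985, 0.005) with yaw 10.8°, button about (0.5845, -0.208). Next I'll travel high over to the tray's -y side, turning the jaws parallel to the tray's long wall.

Emit:
{"api": "apply_moves", "payload": {
  "moves": [
    [[0,0,-0.9],0,0],
    [[0,0,-1.8],0,0],
    [[0,0,-2.67],0,0],
    [[-0.6,0.6,-2.67],1,0],
    [[-1.3,1.3,-2.67],2.5,0],
    [[-2.0,2.0,-2.67],4,0],
    [[-2.7,2.7,-2.67],5.5,0],
    [[-3.4,3.4,-2.67],7,0],
    [[-4.1,4.1,-2.67],8.5,0],
    [[-4.8,4.8,-2.67],10,0],
    [[-5.5,5.5,-2.67],11.5,0],
    [[-6.2,6.2,-2.67],12.5,0],
    [[-6.9,6.9,-2.5],13.36,0],
    [[-7.6,7.6,-2.2],13.36,0],
    [[-8.1,8.05,-1.9],13.36,0],
    [[-8.35,8.3,-1.67],13.36,0],
    [[-8.35,8.3,-1.67],13.36,0],
    [[-8.35,8.3,-1.67],13.36,0]
  ]
}}

```text
t: 4.1
eef_pos: [0.5002, -0.0866, 0.3196]
tool_rot: [-3.141, -0.057, -0.001]
ft_force: [0.2, -0.4, -0.1]
gripper_width: 0.0932
```

```bash
python3 - <<'E'
from h import *
np.set_printoptions(precision=4,suppress=True)
s=r.sense(); print(s); print(cv2.Rodrigues(s['tool_rot'])[0])
E
```

```text
{'t': 4.1, 'joint_pos': array([-0.2729, -0.1411,  1.5768,  0.0005,  1.7053, -0.3088]), 'joint_vel': array([ 0.0105, -0.0114, -0.0053, -0.0029, -0.0011, -0.0046]), 'tau': array([ -0.8264, -41.2241, -49.0271,  -0.0001,  -0.0164,  -0.0131]), 'eef_pos': array([ 0.5002, -0.0866,  0.3196]), 'tool_rot': array([-3.1408, -0.0566, -0.0012]), 'ft_force': array([ 0.1965, -0.4475, -0.1263]), 'torque': array([-0.0226,  0.0728, -0.0234]), 'gripper_width': 0.09319600672582327}
[[ 0.9994  0.036   0.0008]
 [ 0.036  -0.9994  0.0003]
 [ 0.0008 -0.0002 -1.    ]]
```

Emit:
{"api": "apply_moves", "payload": {
  "moves": [
    [[0,0,0.8],0,0],
    [[0,0,1.7],0,0],
    [[0,0,2.6],0,0],
    [[0,0,3.4],0,0],
    [[0,0,4.1],0,0],
    [[0,0,4.6],0,0],
    [[0,0,4.9],0,0],
    [[0,0,5.0],0,0],
    [[0,0,5.0],0,0],
    [[0,0,5.0],0,0]
  ]
}}

```text
t: 5.35
eef_pos: [0.5013, -0.0879, 0.0203]
tool_rot: [3.14, 0.055, 0.004]
ft_force: [-1.0, 0.5, 0.5]
gripper_width: 0.0928
```

```bash
python3 - <<'E'
from h import *
cam('scene','scene1.png');c=cam('top')
cv2.imwrite('pics/top1.png',cv2.resize(c['img'][130:310,170:420],None,fx=3,fy=3,interpolation=2)[:,:,::-1])
E
```

```text
(no output)
```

View pics/scene1.png

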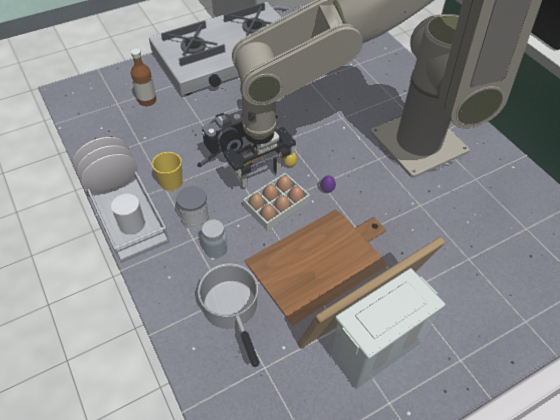

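View pics/top1.png

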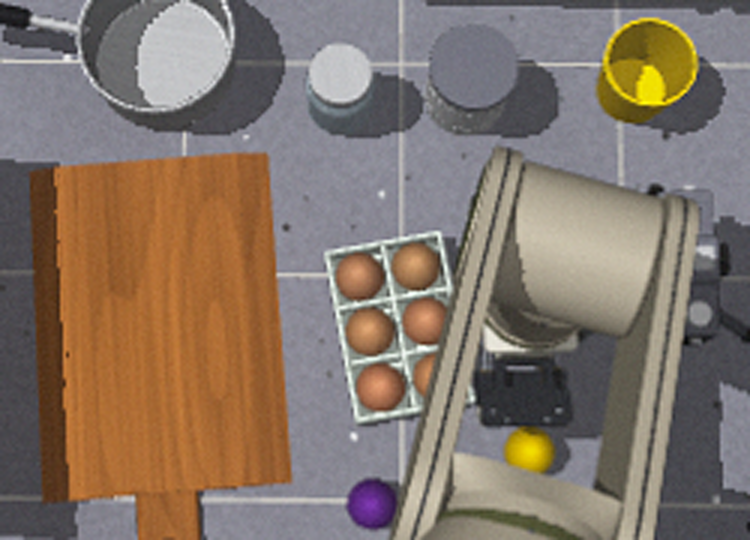

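The fingers stand behind the tray wall, with about 25 mm clear. I'll push along and square the tray up before the bevel.

Emit:
{"api": "apply_moves", "payload": {
  "moves": [
    [[0,-0.1,0],0,0],
    [[0,-0.2,0],0,0],
    [[0,-0.3,0],0,0],
    [[0,-0.4,0],0,0],
    [[0,-0.5,0],0,0],
    [[0,-0.6,0],0,0],
    [[0,-0.7,0],0,0],
    [[0,-0.8,0],0,0],
    [[0,-0.9,0],0,0],
    [[0,-1.0,0],0,0],
    [[0,-1.1,0],0,0],
    [[0,-1.2,0],0,0],
    [[0,-1.25,0],0,0],
    [[0,-1.25,0],0,0]
  ]
}}

```text
t: 7.2
eef_pos: [0.4975, -0.0123, 0.0189]
tool_rot: [-3.141, -0.056, -0.0]
ft_force: [-0.4, -0.4, 0.2]
gripper_width: 0.0931
```

```bash
cat > tray.py <<'E'
from h import *
import sys
np.set_printoptions(precision=4,suppress=True)
n=sys.argv[1]
c=cam('top'); s=cam('scene')
print(r.sense()['ft_force'],r.sense()['eef_pos'])
for z in (.017,.027):
  for cc,k in ((c,'top'),(s,'scene')):
    for d in r.tip_of('tray_center',k)[:2]:
        uv=np.array(d['xy'])*[560,420]; print(k,z,round(d['confidence'],2),world(cc,uv,z)[0])
a=cv2.resize(c['img'][150:310,170:370],None,fx=2.9,fy=2.9,interpolation=2)
b=cv2.resize(s['img'][130:330,190:410],None,fx=2.9,fy=2.9,interpolation=2)
cv2.imwrite(f'pics/{n}_t.png',a[:,:,::-1]);cv2.imwrite(f'pics/{n}_s.png',b[:,:,::-1])
E
python3 tray.py a
```

```text
[ 0.5281 -0.3421  0.7468] [ 0.4975 -0.0126  0.0189]
top 0.017 0.78 [0.5069 0.0533 0.017 ]
top 0.017 0.4 [0.4833 0.3593 0.017 ]
scene 0.017 0.66 [0.5021 0.049  0.017 ]
top 0.027 0.78 [0.5055 0.0534 0.027 ]
top 0.027 0.4 [0.4821 0.3569 0.027 ]
scene 0.027 0.66 [0.506  0.0555 0.027 ]
```

View pics/a_t.png

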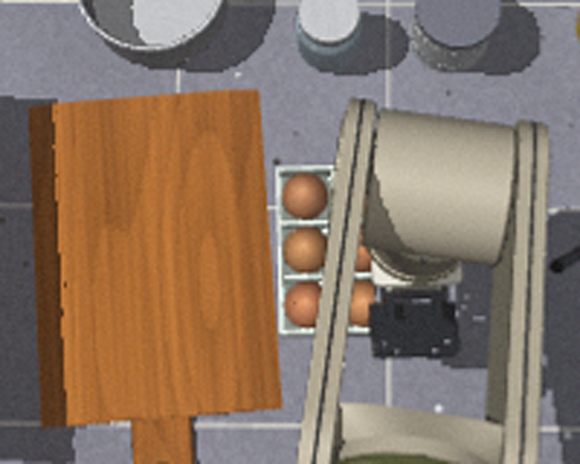

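View pics/a_s.png

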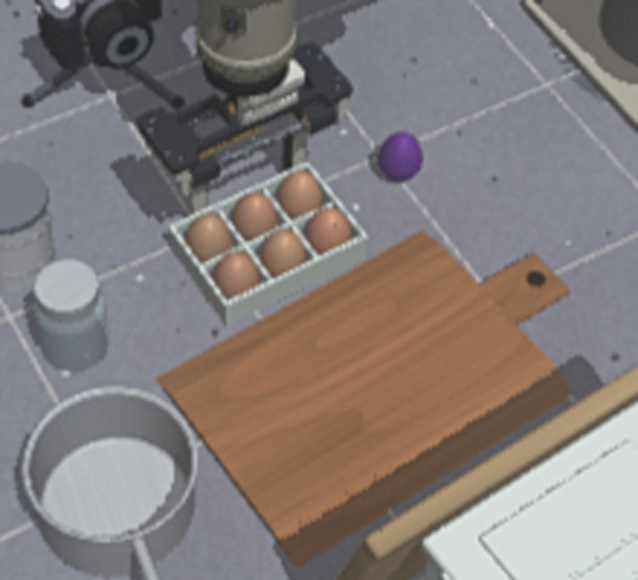

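The tray is square to the fingers at about (0.506, 0.053), its front just short of the bevel (crop (275,250)), all six eggs in. I'll push on up the bevel.

Emit:
{"api": "apply_moves", "payload": {
  "moves": [
    [[0,-0.08,0],0,0],
    [[0,-0.16,0],0,0],
    [[0,-0.24,0],0,0],
    [[0,-0.32,0],0,0],
    [[0,-0.4,0],0,0],
    [[0,-0.48,0],0,0],
    [[0,-0.56,0],0,0],
    [[0,-0.64,0],0,0],
    [[0,-0.72,0],0,0],
    [[0,-0.8,0],0,0],
    [[0,-0.9,0],0,0],
    [[0,-1.0,0],0,0],
    [[0,-1.1,0],0,0],
    [[0,-1.2,0],0,0],
    [[0,-1.3,0],0,0],
    [[0,-1.4,0],0,0],
    [[0,-1.5,0],0,0],
    [[0,-1.55,0],0,0]
  ]
}}

```text
t: 9.75
eef_pos: [0.4946, 0.0802, 0.0192]
tool_rot: [3.14, 0.055, 0.001]
ft_force: [-0.1, -7.4, 4.1]
gripper_width: 0.0933
```

```bash
python3 tray.py b
```

```text
[ 0.4796 -0.1678 -0.0164] [0.4945 0.0808 0.0191]
top 0.017 0.74 [0.5071 0.1506 0.017 ]
scene 0.017 0.64 [0.4938 0.1384 0.017 ]
top 0.027 0.74 [0.5057 0.1499 0.027 ]
scene 0.027 0.64 [0.4977 0.1441 0.027 ]
```

View pics/b_s.png

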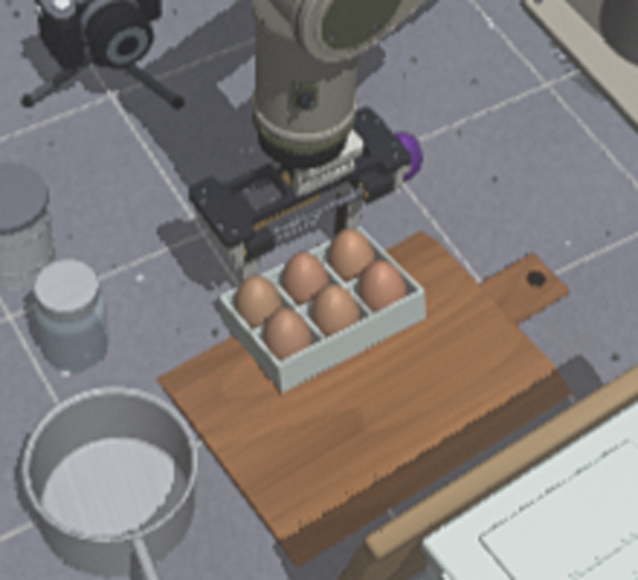

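The front is up on the board, tray slightly tilted, all six eggs in. I'll go on more slowly for the rear edge.

Emit:
{"api": "apply_moves", "payload": {
  "moves": [
    [[0,-0.06,0],0,0],
    [[0,-0.12,0],0,0],
    [[0,-0.18,0],0,0],
    [[0,-0.24,0],0,0],
    [[0,-0.3,0],0,0],
    [[0,-0.36,0],0,0],
    [[0,-0.42,0],0,0],
    [[0,-0.48,0],0,0],
    [[0,-0.54,0],0,0],
    [[0,-0.6,0],0,0],
    [[0,-0.66,0],0,0],
    [[0,-0.72,0],0,0],
    [[0,-0.78,0],0,0],
    [[0,-0.84,0],0,0],
    [[0,-0.9,0],0,0],
    [[0,-0.96,0],0,0],
    [[0,-1.0,0],0,0],
    [[0,-1.0,0],0,0]
  ]
}}

```text
t: 12.3
eef_pos: [0.4922, 0.1406, 0.019]
tool_rot: [-3.141, -0.056, -0.0]
ft_force: [0.1, -1.2, 0.4]
gripper_width: 0.0931
```

```bash
python3 tray.py c
```

```text
[-0.057  -1.3468  0.1886] [0.4923 0.1404 0.019 ]
top 0.017 0.51 [0.5042 0.2113 0.017 ]
scene 0.017 0.87 [0.5004 0.2046 0.017 ]
scene 0.017 0.61 [ 0.541  -0.3204  0.017 ]
top 0.027 0.51 [0.5029 0.2101 0.027 ]
scene 0.027 0.87 [0.5043 0.2098 0.027 ]
scene 0.027 0.61 [ 0.5446 -0.3108  0.027 ]
```

View pics/c_s.png

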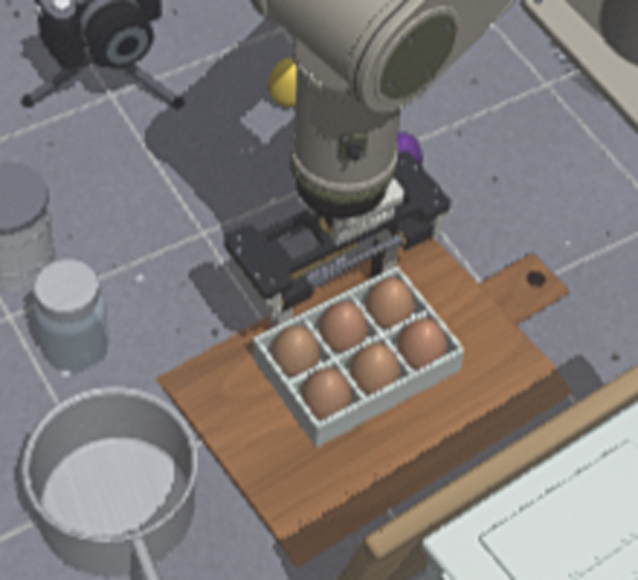

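View pics/c_t.png

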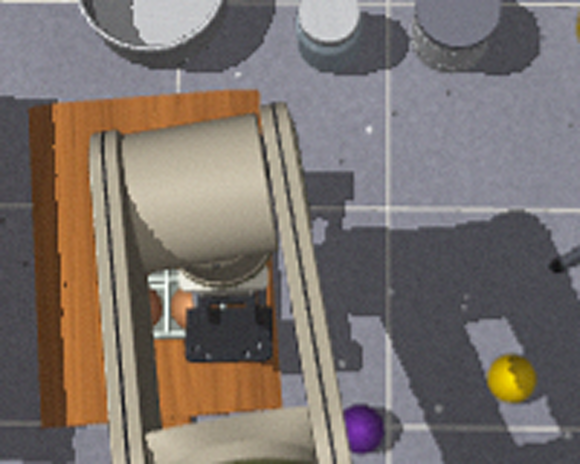

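Tray is about (0.503, 0.210) on the flat part, 9 mm short of the middle. I'll nudge it on, then back off and rise.

Emit:
{"api": "apply_moves", "payload": {
  "moves": [
    [[0,-0.03,0],0,0],
    [[0,-0.06,0],0,0],
    [[0,-0.09,0],0,0],
    [[0,-0.12,0],0,0],
    [[0,-0.12,0],0,0],
    [[0,0.1,0],0,0],
    [[0,0.6,0],0,0],
    [[0,0.9,-0.3],0,0],
    [[0,1.2,-1.2],0,0],
    [[0,1.5,-2.2],0,0],
    [[0,1.8,-3.2],0,0],
    [[0,2.3,-3.6],1.5,0.5],
    [[0,3.0,-3.6],3,1],
    [[0,3.5,-3.6],4.5,1],
    [[0,3.5,-3.6],6,1],
    [[0,3.5,-3.6],8,1],
    [[0,3.5,-3.6],9,1]
  ]
}}

```text
t: 14.72
eef_pos: [0.4993, -0.0702, 0.2362]
tool_rot: [-2.92, 1.158, -0.002]
ft_force: [0.1, 0.0, 0.3]
gripper_width: 0.0379
```

```bash
python3 tray.py d; python3 - <<'E'
from h import *
np.set_printoptions(precision=4,suppress=True)
s=r.sense();print(s['t'],s['joint_pos'],s['gripper_width']);print(cv2.Rodrigues(s['tool_rot'])[0])
c=cam('top','top2.png');w=cam('wrist','wrist2.png')
vv,uu=np.mgrid[0:420,0:560]
for cc,n in((c,'top'),(w,'wrist')):
    P=world(cc,np.c_[uu.ravel(),vv.ravel()]).reshape(420,560,3);X,Y,Z=P[...,0],P[...,1],P[...,2]
    m=(cc['img'].min(2)>190)&(abs(X-.584)<.025)&(abs(Y+.205)<.03)&(Z>.135)&(cc['range_z']>0)
    print(n,m.sum(), np.median(P[m],0) if m.any() else '')
    print([ (round(d['confidence'],2),np.array(d['xy'])*[560,420],world(cc,np.array(d['xy'])*[560,420],.145)[0]) for d in r.tip_of('shutter_top',n)[:3]])
    m=(cc['img'].min(2)>120)&(abs(X-.5)<.12)&(abs(Y-.215)<.09)&(abs(Z-.042)<.01)
    if m.sum()>20: print(cv2.minAreaRect(P[m][:,:2].astype(np.float32)),m.sum())
E
```

```text
[-0.0201 -0.0702 -0.4009] [ 0.4994 -0.0701  0.2361]
top 0.017 0.63 [0.4998 0.222  0.017 ]
scene 0.017 0.77 [0.4967 0.2017 0.017 ]
top 0.027 0.63 [0.4985 0.2208 0.027 ]
scene 0.027 0.77 [0.5006 0.2069 0.027 ]
15.025 [-0.2406 -0.1381  1.7256  0.0001  1.5535  0.5081] 0.013427101459902778
[[ 0.7326 -0.6807  0.0006]
 [-0.6807 -0.7326 -0.    ]
 [ 0.0004 -0.0004 -1.    ]]
top 0 
[(0.38, array([473.2  , 295.302]), array([ 0.3555, -0.382 ,  0.145 ]))]
((0.5016152262687683, 0.21037760376930237), (0.15241946280002594, 0.10484254360198975), 1.8151286840438843) 491
wrist 143 [ 0.5905 -0.2068  0.1449]
[(0.5, array([478.016, 265.986]), array([ 0.5889, -0.2094,  0.145 ]))]
((0.4497244358062744, 0.18317481875419617), (0.0701381042599678, 0.13626709580421448), 43.393672943115234) 1027
```

View pics/d_t.png

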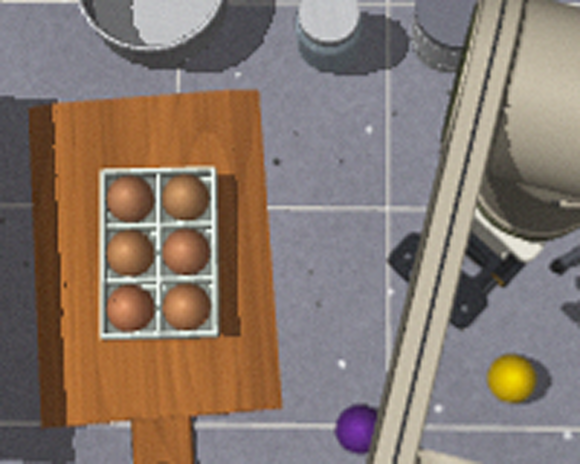

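View pics/d_s.png

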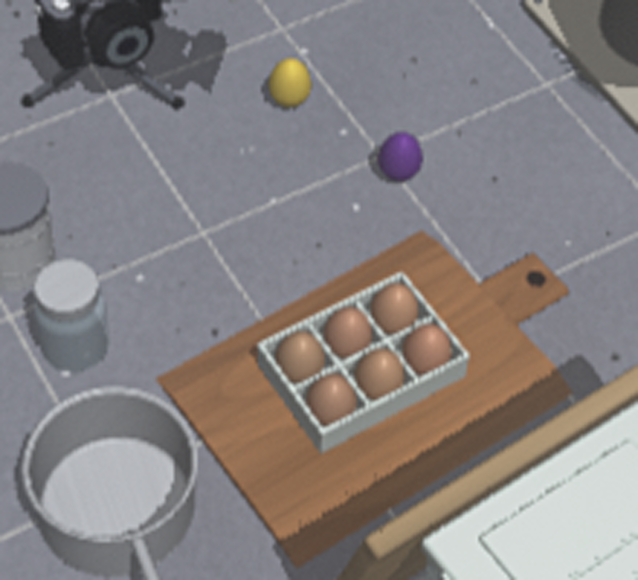

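View pics/wrist2.png

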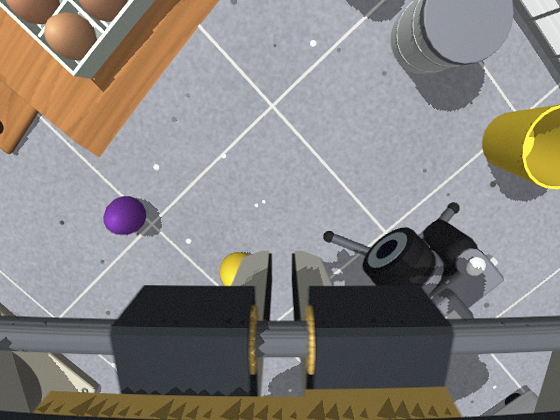

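Wrist view: the button is at (478,264), and the tray sits on the board at top-left. The tray is within about 9 mm of the middle, flat, with all eggs in. I'll go above the button with the fingers shut and the jaws along the camera's y.

Emit:
{"api": "apply_moves", "payload": {
  "moves": [
    [[0.4,0.1,0],1,1],
    [[0.9,0.25,0],2.5,1],
    [[1.4,0.4,0],4,1],
    [[1.9,0.5,0.1],5.5,1],
    [[2.3,0.6,0.3],7,1],
    [[2.62,0.7,0.6],8.5,1],
    [[2.62,0.7,0.77],9.4,1],
    [[2.62,0.7,0.77],9.4,1],
    [[2.62,0.7,0.77],9.4,1],
    [[2.62,0.7,0.77],9.4,1]
  ]
}}

```text
t: 16.48
eef_pos: [0.5862, -0.2075, 0.1896]
tool_rot: [-2.223, 2.219, -0.002]
ft_force: [-0.1, 0.1, 0.5]
gripper_width: 0.0003
```

```bash
python3 - <<'E'
from h import *
np.set_printoptions(precision=4,suppress=True)
s=r.sense();print(s['t'],s['joint_pos'],s['eef_pos'],s['ft_force'],s['gripper_width']);print(cv2.Rodrigues(s['tool_rot'])[0])
w=cam('wrist','wrist3.png');sc=cam('scene')
b=cv2.resize(sc['img'][70:190,160:320],None,fx=4.5,fy=4.5,interpolation=2)
cv2.imwrite('pics/e_s.png',b[:,:,::-1])
for cc,n in((w,'wrist'),(sc,'scene')):
  for z in(.145,):
    print(n,[ (round(d['confidence'],2),np.array(d['xy'])*[560,420],world(cc,np.array(d['xy'])*[560,420],z)[0]) for d in r.tip_of('shutter_top',n)[:3]])
print('proj tcp',proj(w,[s['eef_pos']]),proj(sc,[s['eef_pos']]))
E
```

```text
16.475 [-0.4227  0.2016  1.462   0.      1.4765  1.1464] [ 0.5862 -0.2075  0.1896] [-0.117   0.104   0.4669] 0.0003383284466461139
[[ 0.0017 -1.      0.0013]
 [-1.     -0.0017 -0.0006]
 [ 0.0006 -0.0013 -1.    ]]
wrist [(0.64, array([283.584, 235.788]), array([ 0.5876, -0.2089,  0.145 ]))]
scene [(0.46, array([213.976, 129.486]), array([ 0.5787, -0.2054,  0.145 ]))]
proj tcp [[281.526  267.0801]] [[209.6511 117.7983]]
```

View pics/wrist3.png

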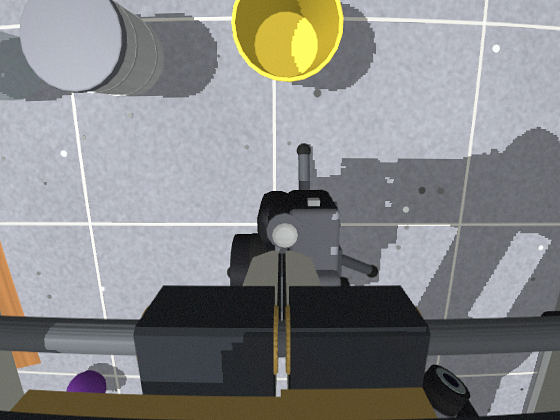

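View pics/e_s.png

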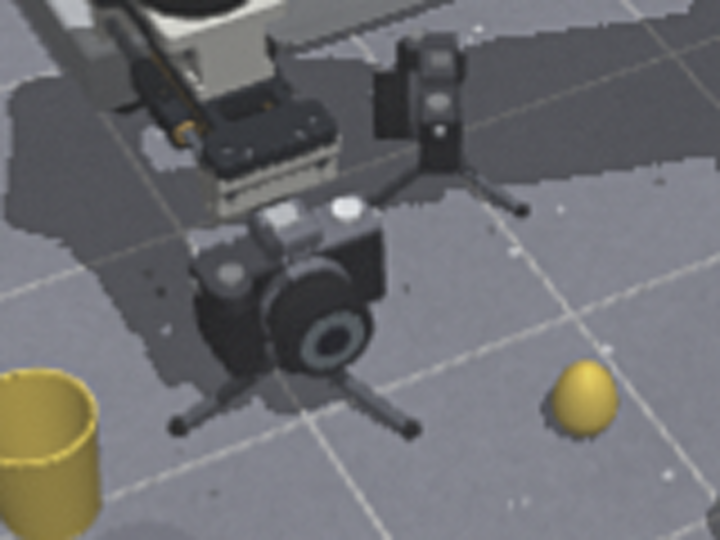

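In the wrist view the button (285,235) lies directly below the finger tips, and TCP xy agrees within 2 mm. I'll descend to just above it.

Emit:
{"api": "apply_moves", "payload": {
  "moves": [
    [[0,0,0.15],0,1],
    [[0,0,0.3],0,1],
    [[0,0,0.45],0,1],
    [[0,0,0.55],0,1],
    [[0,0,0.62],0,1],
    [[0,0,0.66],0,1],
    [[0,0,0.66],0,1],
    [[0,0,0.66],0,1]
  ]
}}

```text
t: 17.68
eef_pos: [0.586, -0.2077, 0.1494]
tool_rot: [-2.222, 2.221, -0.001]
ft_force: [1.0, 0.7, -0.7]
gripper_width: 0.0006
```

Emit:
{"api": "apply_moves", "payload": {
  "moves": [
    [[0,0,0.03],0,1],
    [[0,0,0.06],0,1],
    [[0,0,0.08],0,1],
    [[0,0,0.08],0,1]
  ]
}}

```text
t: 18.18
eef_pos: [0.5859, -0.2076, 0.1443]
tool_rot: [-2.222, 2.221, -0.0]
ft_force: [0.4, -0.6, 2.1]
gripper_width: 0.0005
```

Emit:
{"api": "apply_moves", "payload": {
  "moves": [
    [[0,0,0.01],0,1],
    [[0,0,0.02],0,1],
    [[0,0,0.02],0,1]
  ]
}}

```text
t: 18.55
eef_pos: [0.5859, -0.2076, 0.1431]
tool_rot: [-2.222, 2.221, -0.0]
ft_force: [-0.2, -0.2, 2.6]
gripper_width: 0.0005
```

```bash
python3 - <<'E'
from h import *
for i in range(3):
    cam('scene'); s=r.sense(); print(s['t'],s['eef_pos'],s['ft_force'])
E
```

```text
18.6 [ 0.58587679 -0.20761345  0.14312439] [-0.09410645 -0.08990929  1.2874908 ]
18.65 [ 0.5858807  -0.20760038  0.14313335] [0.79360218 0.3251187  1.09343067]
18.7 [ 0.58586635 -0.20760641  0.14310151] [-0.7886744   0.71933703  2.43524603]
```

Emit:
{"api": "apply_moves", "payload": {
  "moves": [
    [[0,0,0.01],0,1],
    [[0,0,0.02],0,1],
    [[0,0,0.02],0,1]
  ]
}}

```text
t: 19.08
eef_pos: [0.5859, -0.2076, 0.1419]
tool_rot: [-2.222, 2.221, -0.0]
ft_force: [-0.5, -0.4, 2.7]
gripper_width: 0.0002
```

```bash
python3 - <<'E'
from h import *
f=[]
for i in range(4):
    cam('scene'); s=r.sense(); f.append(s['ft_force'])
print(s['t'],s['eef_pos'],np.mean(f,0))
E
```

```text
19.275 [ 0.58590479 -0.20763482  0.14193305] [0.0022749  0.23287231 2.22208915]
```

Emit:
{"api": "apply_moves", "payload": {
  "moves": [
    [[0,0,0.01],0,1],
    [[0,0,0.01],0,1]
  ]
}}

```text
t: 19.52
eef_pos: [0.586, -0.2076, 0.1416]
tool_rot: [-2.222, 2.221, -0.001]
ft_force: [0.3, 0.9, 4.2]
gripper_width: 0.0005
```

```bash
python3 - <<'E'
from h import *
f=[]
for i in range(4):
    cam('scene'); s=r.sense(); f.append(s['ft_force'])
print(s['t'],s['eef_pos'],np.mean(f,0))
E
```

```text
19.725 [ 0.58597582 -0.20761213  0.14149464] [-0.24882688  0.20870479  4.46905304]
```

4.5 N at steady depth, between 2.5 N and 9 N, so the button is at the halfway stop. I'll hold for a second, then press fully.

Emit:
{"api": "apply_moves", "payload": {
  "moves": [
    [[0,0,0],0,1],
    [[0,0,0],0,1],
    [[0,0,0],0,1],
    [[0,0,0],0,1],
    [[0,0,0],0,1],
    [[0,0,0],0,1],
    [[0,0,0],0,1],
    [[0,0,0],0,1],
    [[0,0,0.03],0,1],
    [[0,0,0.055],0,1],
    [[0,0,0.08],0,1],
    [[0,0,0.08],0,1],
    [[0,0,0.08],0,1]
  ]
}}

```text
t: 21.35
eef_pos: [0.5863, -0.2078, 0.138]
tool_rot: [-2.221, 2.221, -0.002]
ft_force: [-2.9, 1.3, 11.5]
gripper_width: 0.0003
```

```bash
python3 - <<'E'
from h import *
f=[]
for i in range(3):
    cam('scene'); s=r.sense(); f.append(s['ft_force'])
print(s['t'],s['eef_pos'],np.mean(f,0))
E
```

```text
21.5 [ 0.58635332 -0.20773469  0.1380377 ] [-2.68370974  1.94925503 12.17215411]
```

12.2 N at 3.5 mm beyond halfway is above the 11 N for fully down. I'll add half a millimetre to be sure, then release and rise.

Emit:
{"api": "apply_moves", "payload": {
  "moves": [
    [[0,0,0.01],0,1],
    [[0,0,0.01],0,1]
  ]
}}

```text
t: 21.75
eef_pos: [0.5865, -0.2078, 0.1379]
tool_rot: [-2.221, 2.221, -0.003]
ft_force: [-4.3, 3.2, 14.4]
gripper_width: 0.0008
```

Emit:
{"api": "apply_moves", "payload": {
  "moves": [
    [[0,0,-0.05],0,1],
    [[0,0,-0.1],0,1],
    [[0,0,-0.2],0,1],
    [[0,0,-0.5],0,1],
    [[0,0,-1.0],0,1],
    [[0,0,-1.7],0,1],
    [[0,0,-2.4],0,1],
    [[0,0,-3.0],0,1],
    [[1.0,-1.5,-3.0],0,1],
    [[1.0,-2.5,-3.0],0,1],
    [[1.0,-2.5,-3.0],0,1],
    [[1.0,-2.5,-3.0],0,1]
  ]
}}

```text
t: 23.25
eef_pos: [0.737, -0.2678, 0.3099]
tool_rot: [2.22, -2.219, -0.01]
ft_force: [0.1, 0.3, -0.6]
gripper_width: 0.0004
```

```bash
python3 tray.py f; python3 - <<'E'
from h import *
np.set_printoptions(precision=4,suppress=True)
s=r.sense();print(s['t'],s['eef_pos'],s['ft_force'])
c=cam('top','top4.png');sc=cam('scene','scene4.png')
vv,uu=np.mgrid[0:420,0:560]
P=world(c,np.c_[uu.ravel(),vv.ravel()]).reshape(420,560,3);X,Y,Z=P[...,0],P[...,1],P[...,2]
m=(c['img'].min(2)>120)&(abs(X-.5)<.12)&(abs(Y-.215)<.09)&(abs(Z-.042)<.01)
print(cv2.minAreaRect(P[m][:,:2].astype(np.float32)),m.sum())
m=(c['img'].min(2)>200)&(abs(X-.58)<.025)&(abs(Y+.205)<.03)&(Z>.13); print('button',m.sum(), np.median(P[m],0), uu[m].mean(),vv[m].mean())
for n,z in(('camera',0),('lens_front',.097)):
  for k,cc in(('top',c),('scene',sc)):
    print(n,k,[(round(d['confidence'],2),world(cc,np.array(d['xy'])*[560,420],z)[0]) for d in r.tip_of(n,k)[:2]])
E
```

```text
[ 0.5489  0.8615 -0.2842] [ 0.7356 -0.2675  0.3149]
top 0.017 0.8 [0.4996 0.2125 0.017 ]
top 0.017 0.39 [0.7213 0.0659 0.017 ]
scene 0.017 0.7 [0.5407 0.2211 0.017 ]
top 0.027 0.8 [0.4983 0.2113 0.027 ]
top 0.027 0.39 [0.7183 0.0659 0.027 ]
scene 0.027 0.7 [0.5442 0.2261 0.027 ]
23.55 [ 0.7352 -0.2674  0.3189] [ 0.3055 -0.5996 -0.8634]
((0.5013098120689392, 0.21075166761875153), (0.15234889090061188, 0.10498017072677612), 2.1579904556274414) 476
button 0 [nan nan nan] nan nan
camera top [(0.18, array([ 0.7183, -0.057 ,  0.    ]))]
camera scene [(0.63, array([ 0.5426, -0.2236,  0.    ])), (0.6, array([ 0.3681, -0.3607,  0.    ]))]
lens_front top [(0.54, array([ 0.4063, -0.3727,  0.097 ])), (0.44, array([ 0.5412, -0.1612,  0.097 ]))]
lens_front scene [(0.94, array([ 0.5326, -0.1785,  0.097 ])), (0.55, array([ 0.4154, -0.3506,  0.097 ]))]
  return _methods._mean(a, axis=axis, dtype=dtype,
  ret = um.true_divide(
<stdin>:9: RuntimeWarning: Mean of empty slice.
  ret = ret.dtype.type(ret / rcount)
```

View pics/scene4.png

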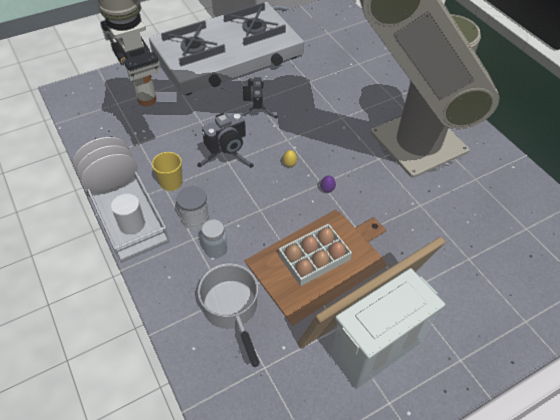

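View pics/top4.png

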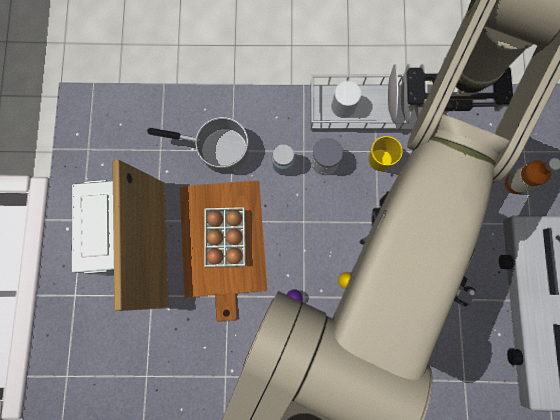

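The tray and eggs are in place. The last retreat went outward (+x) rather than inward, but it is in free air with no contact force. The full press was confirmed: 14.4 N with no further travel. I'll check the camera against its first picture and wait for the arm to settle.

Emit:
{"api": "apply_moves", "payload": {
  "moves": [
    [[0,0,0],0,1],
    [[0,0,0],0,1],
    [[0,0,0],0,1],
    [[0,0,0],0,1]
  ]
}}

```text
t: 24.35
eef_pos: [0.7358, -0.2676, 0.3157]
tool_rot: [2.222, -2.221, -0.0]
ft_force: [0.6, -0.6, -0.3]
gripper_width: 0.001
```

```bash
python3 - <<'E'
from h import *
s=r.sense();print(s['t'],s['eef_pos'],s['ft_force'],abs(s['joint_vel']).max())
cam('scene','scene5.png')
a=cv2.imread('pics/scene0.png');b=cv2.imread('pics/scene5.png')
def g(i,y0,y1,x0,x1): return cv2.cvtColor(i[y0:y1,x0:x1],6).astype(np.float32)
for n,(y0,y1,x0,x1) in dict(cam=(110,158,200,250),button_top=(112,135,200,245),cup=(150,192,150,186),can=(185,230,174,210),jar=(218,260,198,230),pan=(260,330,195,262)).items():
    t=g(a,y0,y1,x0,x1); m=cv2.matchTemplate(g(b,y0-8,y1+8,x0-8,x1+8),t,cv2.TM_CCOEFF_NORMED); _,v,_,l=cv2.minMaxLoc(m); print(n,round(v,3),l[0]-8,l[1]-8)
x=np.hstack([cv2.resize(i[100:175,190:265],None,fx=5,fy=5,interpolation=2) for i in(a,b)]);cv2.imwrite('pics/cmp.png',x)
E
```

```text
24.35 [ 0.73583039 -0.26756065  0.31568751] [ 0.56236196 -0.57177287 -0.25716453] 0.0014410627427960403
cam 0.958 0 0
button_top 0.973 0 0
cup 0.998 0 0
can 0.998 0 0
jar 0.999 0 0
pan 0.999 0 0
```

View pics/cmp.png

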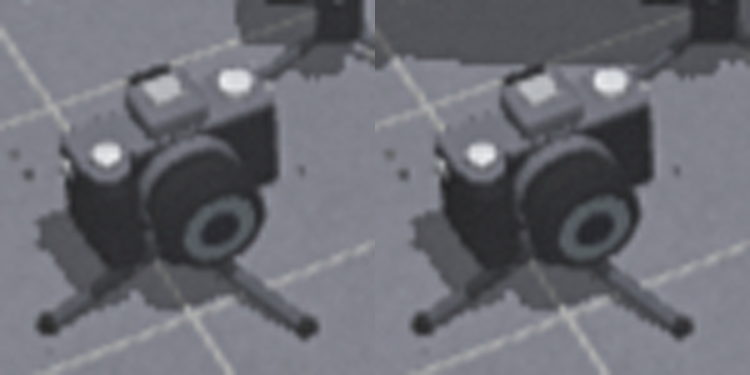

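The before (left) and after (right) views of the camera are identical. The button is up at (107,153) and (482,153). I'm handing the job in.

```bash
python3 -c "
from station import r
print(r.close_job())"
```

```text
the job is handed in; nothing more can be done
None
```

The egg tray is on the serving board and the picture is taken. The job was handed in at about 24 s of the allowed 61 s, and no verdict was reported.

- **Tray:** I pushed it with the open fingers up the bevel to about (0.501, 0.211). That is roughly 3 mm in x and 9 mm in y from the board's middle. It looks flat in the views, and all six eggs are in it.
- **Shutter:** I held the button at its halfway stop at about 4.5 N for over a second. I then pressed it fully down: the force rose to 14.4 N with no further travel. After that I released it.
- **Last checks:** By image matching, the camera and the cup, can, jar and pan had not moved, and the button looks up again. The arm was at rest with only sensor noise on the force reading.
- **What disagreed or failed:**
    - The final retreat went outward (+x) instead of back toward the base, because I mistook the direction. It touched nothing.
    - In the last look the scene-camera network put the tray about 40 mm off in x. The depth fit and the top-camera network disagreed with it, and I trusted the depth fit.
    - The arm hid the button from the top camera at the end, so its height was judged only from the scene view.

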